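# Release a reel recorder and hold its tensioner back for a reel change

## Robot

A 6-joint arm with a two-finger parallel gripper is mounted at the origin on the work surface. World frame = base frame: x ahead of the robot, y to its left, z up, the work surface at z = 0. Lengths are in m, angles in rad, forces in N, time in s.
With the tool pointing down it reaches from about 0.4 to 0.925 m from the base axis. Payload 3.4 kg.
Tool frame: the origin (TCP) lies midway between the tips of the shut fingers; the grasp point (between the pads) lies 19 mm behind it; z points along the fingers, y is the line along which they close (so a half turn about z gives the same grasp; the last joint's range is limited). The gripper opens to 85 mm and grips with 20 to 120 N. Pads are 22 mm wide; open, the fingers measure 114 mm over their backs; the gripper's body (76 mm by 85 mm) begins 54 mm behind the grasp point. The pads swing forward as they close: fully open they stand 13 mm farther back than shut.
Start: joints at [-0.073, 0.307, 1.506, -0, 1.328, -0.073], TCP at [0.575, -0, 0.231] pointing down, gripper open.
Joint ranges: [-3.12, 3.12], [-1.05, 2.28], [0.14, 2.33], [-1.42, 4.57], [0.1, 2.73], [-2.68, 2.68]. Speed limits (rad/s): [2.57, 2.57, 3.14, 3.14, 3.14, 3.14].

## Interface

Orientations are given as a rotation vector (axis times angle).
In Python, from plant import r, get_image gives the robot as it stands.
- The arm moves only by the tool servo_tool, never from a script. Its argument "targets" is a list of rows, each a list of 5 numbers: the shift along the tool's x, y, z in units of 300 mm (1.0 is 300 mm), then the turn about the tool's z in units of 90 degrees (1.0 is 90 degrees), then the closure, from 0 (fully open) to 1 (shut). A call has 1 to 8 rows; each row is the pose to reach, as a shift and turn from the pose commanded when the call began, along the tool's axes at that moment; what a row does not reach only later rows make up. A row lasts 1/10 s, in which the tool goes at most 50 mm and 8.59 degrees, less where a joint would pass 70% of its speed; a pose out of reach is approached as far as the arm can. A call with a number of a shift or a turn outside -1 to 1 is refused whole. A call with a gripper value outside its range is refused whole. The fingers move at their own pace and stop on an object; the grip force is fixed at half the most. Time passes only in rows, so rows that repeat a pose let the fingers close. It gives the time, the measured TCP pose, the force, the opening and the grip force at its end, in the units of the state.
- r.get_state(): the state, without advancing time (a new reading comes with each control period).
- get_image(name): name is "scene" or "side" or "wrist"; returns a dict with "pixels" (400x640x3 uint8, red, green, blue), "K" (3x3 intrinsics, pixels), "position" and "orientation" of the camera in the world; the wrist camera has in their place "mount" (4x4, takes a point from camera to tool coordinates, whose origin is the TCP and whose axes are the flange's). Camera axes: x right, y up, looking along -z (the intrinsics and any distortion apply to the point x, -y, -z); pixel columns grow to the right and rows downward; lengths in m; the calibration is good to about 2 mm. A picture is of the moment at which its call begins: read the wrist's pose just before it. There is no depth.
- r.hand_in(): hands the job in; it is judged then, once.
The state is a dict: "clock": time; "joints": joint angles; "qd": joint speeds; "joint_torque": joint torques, N m; "tool_pos": TCP position; "tool_rot": TCP orientation; "wrist_force": force on the tool from outside, world axes, zero at the start; "ft_torque": the same for the moment, N m; "width": finger opening in m; "grasp_force": force on a finger pad.
Only numpy, scipy, OpenCV 4.12 (cv2) and the standard library are available. Lean on these libraries where they do the work, as an engineer would, in place of code of your own. Each camera call takes 0.05 s, during which the arm holds its last target. There are 200 camera calls.

## Task

Get the reel recorder on the test desk ready for a reel change: first throw the release lever on the cast-iron box over into its marked notch (the one with the two upright pins) and let go of it, and only then push the roller of the deck's sprung tensioner arm back past its ratchet click, well towards the stop. The arm springs back if released, so finish while still holding it there by the roller with the gripper. Leave the other things on the desk where they are.

Things in the scene. Friction and masses are not known exactly. Their poses are not given: they have to be found in the camera images.
- deck: Reel recorder: fixed wooden case 220 (x) x 260 (y) x 45 mm high, metal top, two flat 80 mm reels (hub caps 62 mm above the desk) on its far (+x) half. Origin: centre of underside, z up; front (-x) roughly towards the robot. Near half: tensioner arm. Not part of the job: thin guide post at the right (-y) edge, top 79 mm above the desk; head cover at the near left corner, top 67 mm.
- tension_pivot (a point): The vertical hinge axis of the tensioner arm, on the near left part of the deck (30 mm nearer than the deck's centre and 70 mm to its left), 57 mm above the desk, level with the top of the arm.
- roller: Black upright roller, free to spin, on the free end of the tensioner arm: cylinder 24 mm across, 43 mm tall, steel cap, 100 mm from the hinge axis. Origin: centre of its underside, 57 mm above the desk, level with the top of the flat steel arm it stands on (7 mm thick, 16 mm wide). Pinch from above or push its near side. At rest it is near the deck's front edge; it moves away from the robot.
- tensioner (a joint): Swing of the tensioner arm in rad, anticlockwise from above: 0 at rest (arm pointing from hinge to near right, 130 deg clockwise from the deck's x axis), 0.80 against the stop pin. A spring always drives it back to 0. Push needed at the roller: 2.5 N at rest, 6 N near 0.25; the pawl clicks over near 0.40; 3 N near 0.50, 7 N at the stop. Past the click and well back: over 0.60.
- lever_box: Fixed grey cast-iron lever box, foot 124 (x) x 80 (y) mm, top 56 mm above the desk, left or right of the deck. Origin: centre of underside, z up. The lever swings in its x-z plane between two notched steel quadrants 34 mm apart (tops up to 95 mm above the desk). Two short upright pins (tops 78 mm above the desk) flank the marked notch at its +x end.
- lever_pivot (a point): The lever's level hinge axis (along the box's y), at the centre of the box, 50 mm above the desk.
- lever_knob (a point): Centre of the black ball knob, 26 mm across, on a 10 mm rod, 85 mm from the hinge.
- release_lever (a joint): Lean of the lever in rad, 0 upright, positive leaning to the box's +x. It starts in the plain notch at -0.45, which is one end of its travel; the marked notch is at +0.45, the other end. A spring detent (about 3 N at the knob) must be overcome on the way to upright; beyond it the lever falls into the marked notch by itself.
- buzzer: Bystander: round brass tone buzzer, 80 mm across, 56 mm high, on the other side of the deck from the lever box; origin at the centre of its underside.
- cradle: Bystander: grey cast-iron handset cradle, 100 x 150 mm, 85 mm high; origin at the centre of its underside.
- jewel_a: Bystander: amber glass indicator jewel in a steel rim, 30 mm across, 20 mm high, on the desk in front of the deck; origin at the centre of its underside.
- jewel_b: Bystander: a jewel like the other, lying on the near right part of the deck's top; origin at the centre of its underside.
- screwdriver: Bystander: screwdriver about 190 mm long lying on the desk; origin near its middle.
- spool: Bystander: empty grey spool, 76 mm across, 20 mm high, on the desk in front of the deck; origin at the centre of its underside.
There are look-alikes about, which are no part of the job. Leave any blue or green look-alike of the lever_box alone.

How it is judged:
By the outcome, as a careful person would: the job done as asked, in the order asked, and still so for the second after the job is handed in, while the arm keeps its last pose, push and grip.
It also fails if it takes over 42 s, if anything falls off the work surface, if the arm or the gripper's body presses on something with over 40 N, if the wrist force passes 120 N, or if a joint passes its speed limit or range.

## Working session

There is one attempt and no reset: what is moved stays moved. The work goes in short steps, Python scripts to look and compute and a tool call to move; the robot and the scene stay as the last step left them, time stands still between calls to the robot, and variables do not carry over. Pictures are saved under pics/ and viewed, at most 10 in all, crops included, and the job is handed in when it is done.

Besides the shell and the picture viewer there is one more tool, called after "Call:" as name(argument=value, ...) on one line, values as JSON. servo_tool: Moves the arm, as the interface text tells. Shifts and turns lie within -1 to 1; 1 stands for 300 mm of shift or 90 degrees of turn. Its arguments: {"type":"object","properties":{"targets":{"type":"array"}},"required":["targets"]}

```bash
ls; mkdir -p pics; cat > h.py <<'E'
import numpy as np,cv2,pickle
from scipy.spatial.transform import Rotation as R
from plant import r,get_image
def pose(d): 
    o=np.array(d["orientation"]); 
    return (o if o.shape==(3,3) else R.from_rotvec(o).as_matrix() if o.size==3 else R.from_quat(o).as_matrix()),np.array(d["position"])
def ray(d,u,v):
    K=d["K"]; D=d.get("distortion"); D=None if D is None else np.array(D,float)
    p=cv2.undistortPoints(np.array([[[u,v]]],float),np.array(K),D)[0,0]
    Rm,t=pose(d); return t,Rm@np.array([p[0],-p[1],-1.])
def at(d,u,v,z):
    t,w=ray(d,u,v); return t+w*(z-t[2])/w[2]
def proj(d,P):
    Rm,t=pose(d); c=(np.atleast_2d(P)-t)@Rm; c=c*[1,-1,-1]
    D=d.get("distortion"); return cv2.projectPoints(c,np.zeros(3),np.zeros(3),np.array(d["K"]),None if D is None else np.array(D,float))[0][:,0]
def save(n,d): cv2.imwrite(n,cv2.cvtColor(np.array(d["pixels"]),cv2.COLOR_RGB2BGR))
E
python3 - <<'E'
from h import *
for n in("scene","side"):
    d=get_image(n); pickle.dump(d,open(n+".pkl","wb")); save(f"pics/{n}.png",d)
    print({k:(v if k!="pixels" else 0) for k,v in d.items()})
print(r.get_state())
E
```

```text
pics
{'pixels': 0, 'K': array([[471.8279829 ,   0.        , 319.49796306],
       [  0.        , 471.8279829 , 199.95806513],
       [  0.        ,   0.        ,   1.        ]]), 'position': array([1.20234886, 0.29877244, 1.39362944]), 'orientation': array([0.37375804, 0.50451306, 1.85715183])}
{'pixels': 0, 'K': array([[419.11165557,   0.        , 318.00518229],
       [  0.        , 419.11165557, 197.44887067],
       [  0.        ,   0.        ,   1.        ]]), 'position': array([-0.0475122 , -0.52013724,  0.94691156]), 'orientation': array([ 0.73270028, -0.27514008, -0.7371399 ])}
{'clock': 0.1, 'joints': array([-7.34794913e-02,  3.07498240e-01,  1.50753931e+00, -2.57052350e-05,
        1.32839672e+00, -7.35117939e-02]), 'qd': array([-1.58586976e-03, -1.42223394e-03, -3.77849466e-03,  6.57125698e-05,
        6.88947131e-05, -8.47328777e-04]), 'joint_torque': array([ 4.70438190e-04, -4.58528459e+01, -2.52607870e+01, -1.75910814e-04,
        5.54533050e-03,  5.92343241e-08]), 'tool_pos': array([5.74376549e-01, 2.38737577e-05, 2.30474419e-01]), 'tool_rot': array([-2.22042390e+00, -2.22050938e+00,  1.91863450e-03]), 'wrist_force': array([ 0.3600227 , -0.5790694 ,  0.67306917]), 'ft_torque': array([ 0.03527759, -0.01725453, -0.0037777 ]), 'grasp_force': 0.0, 'width': 0.08554950651925919}
```

View pics/scene.png

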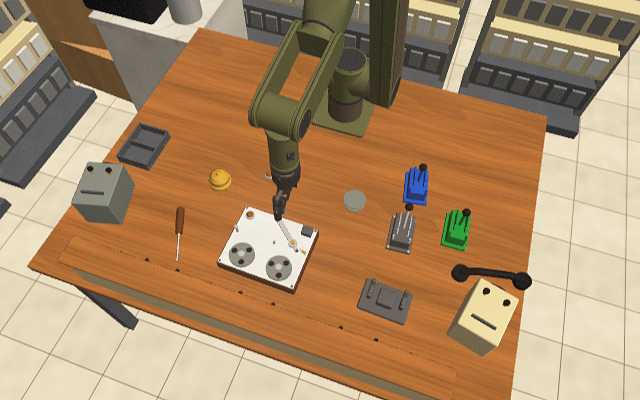

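View pics/side.png

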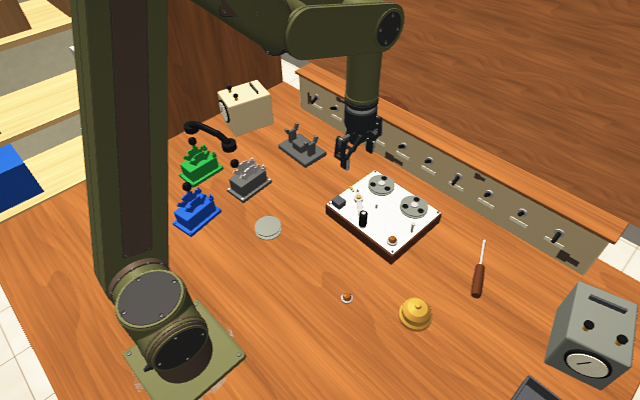

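Scene picture: candidates for the lever box are grey at (401,232), blue at (416,185) and green at (456,229). In the side view they are grey (248,178), blue (196,210) and green (200,163). I choose the grey one, and the grey cradle at (385,300) is not it. The deck is at (270,248) in scene and (383,213) in side, with the roller at side (363,218). Next is a close crop of the grey box and deck in both views.

```bash
python3 - <<'E'
from h import *
S=pickle.load(open("scene.pkl","rb"));T=pickle.load(open("side.pkl","rb"))
def c(d,u,v,w,h): return cv2.resize(cv2.cvtColor(d["pixels"][v:v+h,u:u+w],cv2.COLOR_RGB2BGR),(400,300),interpolation=cv2.INTER_CUBIC)
a=np.vstack([np.hstack([c(S,361,190,80,60),c(T,208,150,80,60)]),np.hstack([c(S,200,190,136,102),c(T,317,160,136,102)])])
cv2.imwrite("pics/crop.png",a)
E
```

```text
(no output)
```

View pics/crop.png

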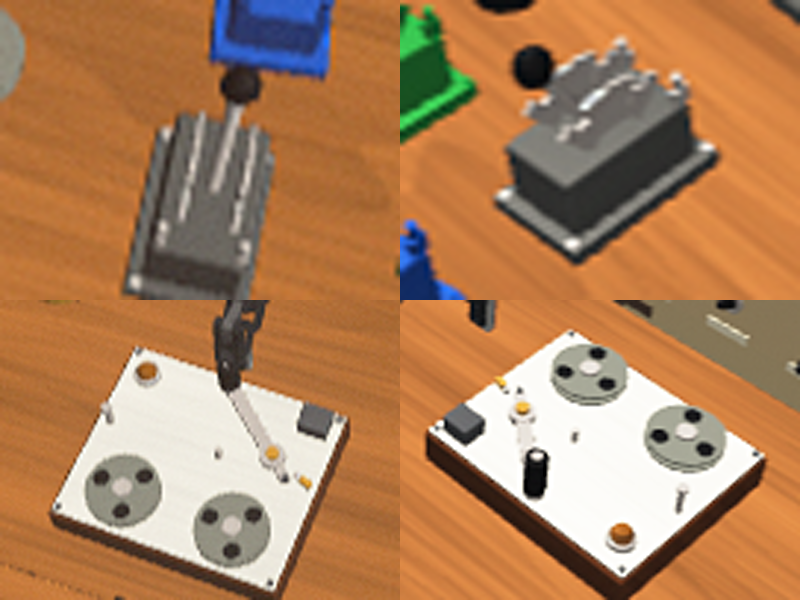

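The grey box has its lever leaning towards the robot (knob at scene (409,207), side (234.5,163)) and two pale pins at the far end. The deck corners, tensioner pivot and roller are clear. Now I fit the poses.

```bash
cat > fit.py <<'E'
from h import *
from scipy.optimize import least_squares
S=pickle.load(open("scene.pkl","rb"));T=pickle.load(open("side.pkl","rb"))
def cr(x,y,u0,v0,s): return [(x+.5)*s-.5+u0,(y+.5)*s-.5+v0]
sb=lambda x,y:cr(x,y,361,190,.2); tb=lambda x,y:cr(x-400,y,208,150,.2)
sd=lambda x,y:cr(x,y-300,200,190,.34); td=lambda x,y:cr(x-400,y-300,317,160,.34)
def fit(obs,x0):
    def W(p,l): c,s=np.cos(p[2]),np.sin(p[2]); l=np.array(l)/1e3; return [p[0]+c*l[0]-s*l[1],p[1]+s*l[0]+c*l[1],l[2]]
    f=lambda p:np.concatenate([proj(d,W(p,l))[0]-uv for d,l,uv in obs])
    q=least_squares(f,x0,loss="soft_l1"); print("pose",q.x.round(4),np.degrees(q.x[2]).round(1)); print(f(q.x).reshape(-1,2).round(1).tolist()); return lambda l:np.round(W(q.x,l),4)
if __name__=="__main__":
    k=[S,sb(241,85)],[T,tb(533,67)]
    def tri(a):
        A=[];b=[]
        for d,uv in a:
            t,w=ray(d,*uv); w/=np.linalg.norm(w); M=np.eye(3)-np.outer(w,w); A.append(M);b.append(M@t)
        return np.linalg.solve(sum(A),sum(b))
    print("knob tri",tri(k))
    L=fit([(S,(-37,0,126.5),k[0][1]),(T,(-37,0,126.5),k[1][1]),(T,(-62,-40,2),tb(577,263)),(T,(-62,40,4),tb(497,198)),(T,(62,-40,4),tb(718,153)),(S,(62,-40,4),sb(125,290))],[.7,.2,0])
    print("knob",L((-37,0,126.5)),"end",L((37,0,126.5)))
    D=fit([(S,(-110,-130,45),sd(137,349)),(S,(-110,130,45),sd(348,417)),(S,(110,130,45),sd(273,583)),(S,(110,-130,45),sd(56,510)),
     (T,(-110,-130,45),td(622,574)),(T,(-110,130,45),td(428,431)),(T,(110,130,45),td(571,331)),(T,(110,-130,45),td(763,457))],[.7,0,0])
    print("pivot",D((-30,70,57)))
    for q in(0,.25,.4,.6,.7,.8):
        a=np.radians(-130)+q; l=(-30+100*np.cos(a),70+100*np.sin(a),57); print(q,D(l))
    a=np.radians(-130); l=(-30+100*np.cos(a),70+100*np.sin(a),100); print("roller top tri side-at-z.1",at(T,*td(537,455),.1),D(l))
    for n,l in dict(reel=(50,0,62),post=(-20,-125,79),head=(-85,105,67)).items(): print(n,D(l))
E
python3 fit.py
```

```text
knob tri [0.41063589 0.33315412 0.12549626]
pose [0.448  0.3373 0.0681] 3.9
[[1.0, -0.1], [0.2, -0.4], [0.1, 0.2], [-0.4, 0.7], [0.9, 0.7], [0.1, 0.4]]
knob [0.4111 0.3348 0.1265] end [0.4849 0.3398 0.1265]
pose [ 0.6437 -0.0496 -0.0239] -1.4
[[-0.1, -3.0], [1.7, -1.1], [1.3, 3.6], [-3.0, -0.3], [0.5, 3.0], [-1.6, -0.9], [0.2, -1.9], [2.9, -0.6]]
pivot [0.6154 0.0211 0.057 ]
0 [ 0.5493 -0.054   0.057 ]
0.25 [ 0.5699 -0.068   0.057 ]
0.4 [ 0.5838 -0.0738  0.057 ]
0.6 [ 0.6032 -0.0782  0.057 ]
0.7 [ 0.6132 -0.0789  0.057 ]
0.8 [ 0.6232 -0.0786  0.057 ]
roller top tri side-at-z.1 [ 0.55136142 -0.05156481  0.1       ] [ 0.5493 -0.054   0.1   ]
reel [ 0.6937 -0.0508  0.062 ]
post [ 0.6207 -0.1741  0.079 ]
head [0.5613 0.0574 0.067 ]
```

Call:
servo_tool(targets=[[0.6,-0.27,0,-0.75,0],[0.6,-0.27,0,-0.75,0],[0.6,-0.27,0,-0.75,0],[0.6,-0.27,0,-0.75,0],[0.6,-0.27,0,-0.75,0],[0.6,-0.27,0,-0.75,0],[0.6,-0.27,0,-0.75,0],[0.6,-0.27,0,-0.75,0]])

```text
clock: 0.9
tool_pos: [0.4934, 0.1802, 0.2309]
tool_rot: [-0.603, -3.082, 0.001]
wrist_force: [-0.3, 0.5, 0.3]
width: 0.0852
grasp_force: 0.0
```

```bash
cat >> h.py <<'E'
def go(P,yaw):
    "shift/turn in move units to world TCP P with tool y at world angle yaw (deg), tool pointing down"
    s=r.get_state(); Rm=R.from_rotvec(s["tool_rot"]).as_matrix(); y=Rm[:,1]
    now=np.degrees(np.arctan2(y[1],y[0])); 
    print("tcp",np.round(s["tool_pos"],4),"yaw",now.round(2),"tilt",np.degrees(np.arccos(-Rm[2,2])).round(2),"q",np.round(s["joints"],2),"F",np.round(s["wrist_force"],1),"w",round(s["width"],4),"t",s["clock"])
    for p in np.atleast_2d(P): print("shift",(Rm.T@(p-s["tool_pos"])/.3).round(4))
    print("turn",-((yaw-now+180)%360-180)/90)
E
python3 - <<'E'
from h import *
go([[.411,.334,.2],[.411,.334,.107]],93.9)
E
```

```text
tcp [0.4934 0.1802 0.2309] yaw 67.88 tilt 0.06 q [ 0.27  0.24  1.61 -0.    1.3  -0.91] F [-0.3  0.5  0.3] w 0.0852 t 0.9
shift [0.4475 0.3714 0.103 ]
shift [0.4473 0.3716 0.413 ]
turn -0.2891370724866975
```

Move above the knob, then check with the wrist camera.

Call:
servo_tool(targets=[[0.447,0.371,0.08,-0.289,0],[0.447,0.371,0.08,-0.289,0],[0.447,0.371,0.08,-0.289,0],[0.447,0.371,0.08,-0.289,0],[0.447,0.371,0.08,-0.289,0],[0.447,0.371,0.08,-0.289,0]])

```text
clock: 1.5
tool_pos: [0.4122, 0.3341, 0.2069]
tool_rot: [0.099, -3.139, 0.002]
wrist_force: [-0.7, 0.6, -0.6]
width: 0.0852
grasp_force: 0.0
```

```bash
python3 - <<'E'
from h import *
go([[.411,.334,.2],[.411,.334,.107]],93.9)
s=r.get_state();d=get_image("wrist");M=np.array(d["mount"]); Rt=R.from_rotvec(s["tool_rot"]).as_matrix()
W=np.eye(4);W[:3,:3]=Rt;W[:3,3]=s["tool_pos"];W=W@M
d["position"]=W[:3,3];d["orientation"]=W[:3,:3];save("pics/w1.png",d);pickle.dump(d,open("w1.pkl","wb"))
print(d.keys(),proj(d,[.411,.334,.1265]), d["position"])
E
```

```text
tcp [0.4122 0.3341 0.2069] yaw 93.6 tilt 0.08 q [ 0.6   0.27  1.63 -0.    1.24 -1.03] F [-0.7  0.6 -0.6] w 0.0852 t 1.5
shift [ 0.0041 -0.0001  0.0229]
shift [4.000e-03 2.000e-04 3.329e-01]
turn -0.0032819780753202267
dict_keys(['pixels', 'K', 'mount', 'position', 'orientation']) [[320.45028488 205.1136731 ]] [0.33594518 0.32994151 0.34925992]
```

View pics/w1.png

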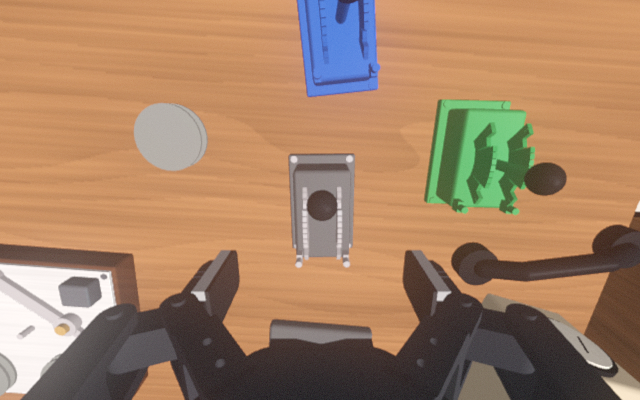

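The wrist image shows the knob at (321,206), against a prediction of (320,205), with the pins at the far end at (298,264) and (347,264). I descend and pinch.

Call:
servo_tool(targets=[[0,0,0.15,0,0],[0,0,0.33,0,0],[0,0,0.33,0,0],[0,0,0.33,0,0.6],[0,0,0.33,0,1],[0,0,0.33,0,1],[0,0,0.33,0,1],[0,0,0.33,0,1]])

```text
clock: 2.35
tool_pos: [0.4139, 0.335, 0.1105]
tool_rot: [-0.096, 3.137, 0.003]
wrist_force: [-0.4, -0.5, 6.9]
width: 0.0231
grasp_force: 58.4
```

```bash
python3 - <<'E'
from h import *
c,s=np.cos(.068),np.sin(.068)
g=lambda a:[.448+c*.085*np.sin(a),.3373-.001+s*.085*np.sin(a),.050+.085*np.cos(a)-.0195]
go([g(a) for a in(-.45,-.3,-.15,0,.15,.3,.45,.5)],93.9)
E
```

```text
tcp [0.4139 0.335  0.1105] yaw 93.51 tilt 0.23 q [ 0.6   0.37  1.76 -0.    1.01 -1.03] F [-0.4 -0.5  6.9] w 0.0231 t 2.35
shift [ 0.0097 -0.0034  0.0114]
shift [-0.0299 -0.0031 -0.004 ]
shift [-0.0713 -0.0028 -0.0134]
shift [-0.1137 -0.0025 -0.0164]
shift [-0.156  -0.0022 -0.0131]
shift [-0.1974 -0.002  -0.0035]
shift [-0.2368 -0.0017  0.0122]
shift [-0.2494 -0.0017  0.0187]
turn -0.004304049460370152
```

Call:
servo_tool(targets=[[-0.02,0,-0.005,0,1],[-0.04,0,-0.012,0,1],[-0.08,0,-0.02,0,1],[-0.123,0,-0.022,0,1],[-0.166,0,-0.018,0,1],[-0.207,0,-0.009,0,1],[-0.247,0,0.005,0,1],[-0.25,0,0.005,0,1]])

```text
clock: 3.15
tool_pos: [0.4895, 0.3386, 0.1058]
tool_rot: [-0.095, 3.14, -0.0]
wrist_force: [0.4, 0.3, -0.7]
width: -0.0002
grasp_force: 0.0
```

```bash
python3 - <<'E'
from h import *
go([.485,.339,.107],93.9)
d=get_image("side");cv2.imwrite("pics/s2.png",cv2.resize(cv2.cvtColor(d["pixels"][110:230,180:340],cv2.COLOR_RGB2BGR),(640,480)))
E
```

```text
tcp [0.4895 0.3386 0.1058] yaw 93.45 tilt 0.02 q [ 0.53  0.45  1.62 -0.    1.07 -1.1 ] F [ 0.4  0.3 -0.7] w -0.0002 t 3.15
shift [ 0.0149  0.0022 -0.0039]
turn -0.005002330682119628
```

View pics/s2.png

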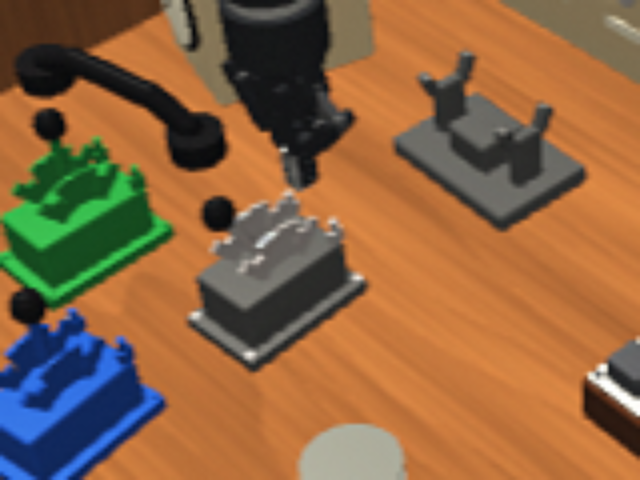

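The pinch slipped off the ball. The side picture shows the knob still at the plain notch, crop (218,213). I will push it with shut fingers from the near side instead.

Call:
servo_tool(targets=[[0,0,-0.2,0,1],[0,0,-0.2,0,1],[0.19,0.004,-0.2,0,1],[0.382,0.008,-0.2,0,1],[0.382,0.008,-0.2,0,1],[0.382,0.008,-0.1,0,1],[0.382,0.008,0,0,1],[0.382,0.008,0,0,1]])

```text
clock: 4.0
tool_pos: [0.3702, 0.3322, 0.104]
tool_rot: [0.097, -3.134, 0.007]
wrist_force: [-0.7, -1.0, -0.3]
width: 0.0002
grasp_force: 0.0
```

```bash
python3 - <<'E'
from h import *
go([[.375,.3335,.107],[.39,.3345,.107],[.436,.3375,.11],[.456,.339,.107]],93.9)
E
```

```text
tcp [0.3702 0.3322 0.104 ] yaw 93.55 tilt 0.42 q [ 0.65  0.34  1.83 -0.    0.98 -0.99] F [-0.7 -1.  -0.3] w 0.0002 t 4.0
shift [-0.0161  0.0032 -0.0101]
shift [-0.0662  0.0035 -0.0104]
shift [-0.2198  0.0039 -0.0214]
shift [-0.2867  0.0048 -0.0118]
turn -0.003928874544614144
```

Call:
servo_tool(targets=[[-0.05,0.003,-0.01,0,1],[-0.09,0.003,-0.015,0,1],[-0.13,0.004,-0.02,0,1],[-0.17,0.004,-0.02,0,1],[-0.21,0.004,-0.02,0,1],[-0.25,0.004,-0.015,0,1],[-0.28,0.004,-0.015,0,1],[-0.28,0.004,-0.015,0,1]])

```text
clock: 4.8
tool_pos: [0.4586, 0.3406, 0.1112]
tool_rot: [-0.095, 3.139, 0.001]
wrist_force: [0.4, 0.0, -0.6]
width: 0.0001
grasp_force: 0.0
```

Call:
servo_tool(targets=[[0.08,0,0,0,1],[0.1,0,-0.15,0,1],[0.1,0,-0.33,0,1],[0.1,0,-0.4,0,1],[0.1,0,-0.4,0,1]])

```text
clock: 5.3
tool_pos: [0.4287, 0.3402, 0.236]
tool_rot: [-0.097, 3.133, 0.008]
wrist_force: [0.1, 0.5, 0.7]
width: -0.0002
grasp_force: 0.0
```

```bash
python3 - <<'E'
from h import *
go([.55,-.054,.2],0)
a=[]
d=get_image("side");pickle.dump(d,open("side2.pkl","wb"));e=get_image("scene")
T=lambda i,v,u:cv2.resize(cv2.cvtColor(i["pixels"][v:v+90,u:u+80],cv2.COLOR_RGB2BGR),(400,450))
cv2.imwrite("pics/s3.png",np.hstack([T(d,130,208),T(e,180,361)]))
for q in(-.45,.45):
  l=np.array([.448,.3373,.05])+.085*np.array([np.sin(q)*.998,np.sin(q)*.068,np.cos(q)]); print(proj(d,l),proj(e,l))
E
```

```text
tcp [0.4287 0.3402 0.236 ] yaw 93.54 tilt 0.52 q [ 0.59  0.26  1.56  0.    1.31 -1.04] F [0.1 0.5 0.7] w -0.0002 t 5.3
shift [-0.3216 -1.3372  0.1161]
turn 1.0393235111862402
[[234.42424171 162.57174867]] [[409.75588344 206.47820423]]
[[253.10282607 150.37525103]] [[405.61724047 226.80260135]]
```

View pics/s3.png

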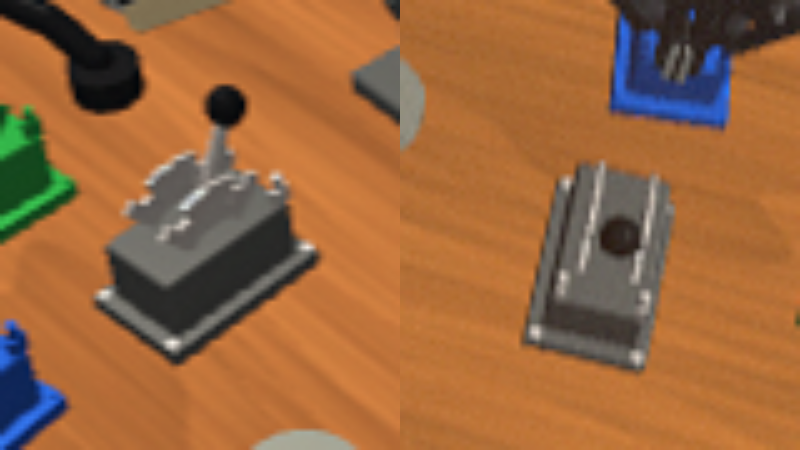

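The knob is now at side (253,151) and scene (405,227), matching the +0.45 prediction of (253,150) and (406,227), so the lever is in the marked notch and released. On to the roller.

Call:
servo_tool(targets=[[-0.2,-0.9,0.03,0.75,0],[-0.2,-0.9,0.03,0.75,0],[-0.2,-0.9,0.03,0.75,0],[-0.2,-0.9,0.03,0.75,0],[-0.2,-0.9,0.03,0.75,0],[-0.2,-0.9,0.03,0.75,0],[-0.2,-0.9,0.03,0.75,0],[-0.2,-0.9,0.03,0.75,0]])

```text
clock: 6.2
tool_pos: [0.5017, 0.0713, 0.2198]
tool_rot: [-1.674, -2.654, 0.005]
wrist_force: [-0.7, 0.9, 0.7]
width: 0.0856
grasp_force: 0.0
```

```bash
python3 - <<'E'
from h import *
go([.55,-.053,.2],-1)
E
```

```text
tcp [0.5017 0.0713 0.2198] yaw 25.52 tilt 0.31 q [ 0.06  0.22  1.66  0.    1.27 -0.39] F [-0.7  0.9  0.7] w 0.0856 t 6.2
shift [-0.4433 -0.033   0.0653]
turn 0.29466304462323856
```

Call:
servo_tool(targets=[[-0.443,-0.033,0.06,0.295,0],[-0.443,-0.033,0.06,0.295,0],[-0.443,-0.033,0.06,0.295,0],[-0.443,-0.033,0.06,0.295,0],[-0.443,-0.033,0.06,0.295,0],[-0.443,-0.033,0.06,0.295,0]])

```text
clock: 6.8
tool_pos: [0.5512, -0.05, 0.203]
tool_rot: [-2.228, -2.211, 0.002]
wrist_force: [-0.5, -0.4, 0.9]
width: 0.0853
grasp_force: 0.0
```

```bash
python3 - <<'E'
from h import *
go([[.55,-.053,.2],[.55,-.053,.067]],-1)
s=r.get_state();d=get_image("wrist");M=np.array(d["mount"]); Rt=R.from_rotvec(s["tool_rot"]).as_matrix()
W=np.eye(4);W[:3,:3]=Rt;W[:3,3]=s["tool_pos"];W=W@M
d["position"]=W[:3,3];d["orientation"]=W[:3,:3];save("pics/w2.png",d);pickle.dump(d,open("w2.pkl","wb"))
print(proj(d,[[.5493,-.054,.1],[.6154,.0211,.06]]))
E
```

```text
tcp [ 0.5512 -0.05    0.203 ] yaw -0.45 tilt 0.2 q [-0.17  0.3   1.59  0.    1.25 -0.16] F [-0.5 -0.4  0.9] w 0.0853 t 6.8
shift [-0.0099 -0.0039  0.01  ]
shift [-0.0104 -0.0025  0.4533]
turn 0.006118431977924704
[[318.98855944 202.80524622]
 [387.08238729 115.59775064]]
```

View pics/w2.png

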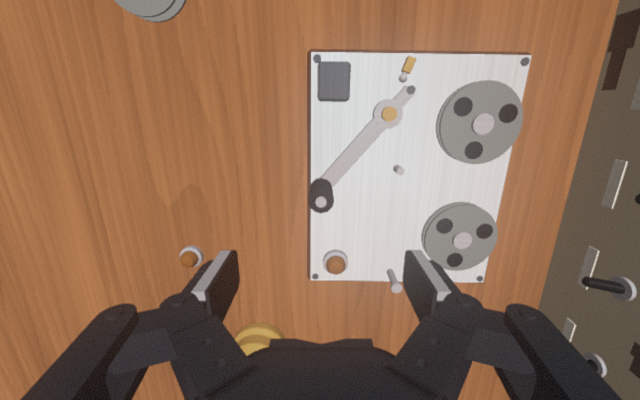

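The wrist picture puts the roller cap at (320,202), against a prediction of (319,203). The stop pin is at (398,170), jewel_b at (335,262) and the post top at (395,288). A quick clearance check follows.

```bash
python3 - <<'E'
from h import *
d=pickle.load(open("w2.pkl","rb"))
for n,u,v,z in(("roller",320.5,202,.1),("pivot",389,114,.06),("pin",399,171,.07),("jewelb",335,262,.065),("post",396,288,.079),("head",348,82,.067)): print(n,at(d,u,v,z).round(4))
go([[.5505,-.053,.067]],-1)
E
```

```text
roller [ 0.5507 -0.0532  0.1   ]
pivot [0.6172 0.0226 0.06  ]
pin [ 0.6282 -0.0313  0.07  ]
jewelb [ 0.5661 -0.1352  0.065 ]
post [ 0.6323 -0.1595  0.079 ]
head [0.5764 0.0509 0.067 ]
tcp [ 0.5515 -0.0498  0.2035] yaw -0.43 tilt 0.14 q [-0.17  0.3   1.59  0.    1.25 -0.16] F [-0.5  0.1  0.1] w 0.0849 t 6.85
shift [-0.0111 -0.0022  0.455 ]
turn 0.006379762658784532
```

Call:
servo_tool(targets=[[-0.011,-0.002,0.15,0,0],[-0.011,-0.002,0.3,0,0],[-0.011,-0.002,0.4,0,0],[-0.011,-0.002,0.455,0,0],[-0.011,-0.002,0.455,0,0.5],[-0.011,-0.002,0.455,0,1],[-0.011,-0.002,0.455,0,1],[-0.011,-0.002,0.455,0,1]])

```text
clock: 7.65
tool_pos: [0.5532, -0.0542, 0.0694]
tool_rot: [2.23, 2.21, 0.003]
wrist_force: [-2.2, 0.8, 2.9]
width: 0.028
grasp_force: 2.5
```

```bash
python3 - <<'E'
from h import *
p=np.array([.6168,.0218]); a0=np.arctan2(-.0532-p[1],.5507-p[0]); print(np.degrees(a0))
go([[p[0]+.1*np.cos(a0+q),p[1]+.1*np.sin(a0+q),.067] for q in(0,.1,.2,.3,.4,.5,.6,.7,.75)],-1)
E
```

```text
-131.3908023974717
tcp [ 0.5532 -0.0542  0.0694] yaw -0.51 tilt 0.17 q [-0.17  0.45  1.75  0.    0.94 -0.16] F [-2.2  0.8  2.9] w 0.028 t 7.65
shift [ 0.0032 -0.0083  0.0079]
shift [-0.0173  0.018   0.008 ]
shift [-0.0351  0.0461  0.0081]
shift [-0.05    0.0759  0.0082]
shift [-0.0618  0.1071  0.0083]
shift [-0.0705  0.1392  0.0084]
shift [-0.0759  0.1721  0.0085]
shift [-0.078   0.2054  0.0086]
shift [-0.0779  0.222   0.0086]
turn 0.005473904443481261
```

Call:
servo_tool(targets=[[0,0,0,0,1],[0,0,0,0,1],[0,0,0,0,1],[-0.01,0.013,0,0,1],[-0.02,0.026,0,0,1],[-0.029,0.04,0,0,1],[-0.038,0.054,0,0,1],[-0.038,0.054,0,0,1]])

```text
clock: 8.45
tool_pos: [0.5682, -0.0652, 0.0693]
tool_rot: [-2.232, -2.21, -0.002]
wrist_force: [-2.5, 4.0, 7.1]
width: 0.0227
grasp_force: 58.5
```

```bash
python3 - <<'E'
from h import *
p=np.array([.6168,.0218]); a0=np.radians(-131.4)
go([[p[0]+.1*np.cos(a0+q),p[1]+.1*np.sin(a0+q),.067] for q in(.2,.3,.4,.5,.6,.7,.75)],-1)
E
```

```text
tcp [ 0.5682 -0.0652  0.0693] yaw -0.58 tilt 0.09 q [-0.19  0.47  1.71  0.    0.96 -0.18] F [-2.5  4.   7.1] w 0.0227 t 8.45
shift [ 0.0011 -0.0043  0.0076]
shift [-0.0138  0.0256  0.0076]
shift [-0.0256  0.0567  0.0076]
shift [-0.0342  0.0889  0.0076]
shift [-0.0396  0.1218  0.0076]
shift [-0.0417  0.155   0.0076]
shift [-0.0415  0.1717  0.0076]
turn 0.004618154183486922
```

Gripped at about 23–24 mm, as expected. Swing on past the click.

Call:
servo_tool(targets=[[-0.008,0.015,0,0,1],[-0.015,0.03,0,0,1],[-0.021,0.045,0,0,1],[-0.027,0.061,0,0,1],[-0.031,0.077,0,0,1],[-0.035,0.093,0,0,1],[-0.038,0.109,0,0,1],[-0.041,0.126,0,0,1]])

```text
clock: 9.25
tool_pos: [0.6042, -0.077, 0.0692]
tool_rot: [-2.23, -2.208, 0.0]
wrist_force: [-4.8, 5.0, 8.8]
width: 0.0224
grasp_force: 58.7
```

Call:
servo_tool(targets=[[-0.001,0.017,0,0,1],[-0.002,0.033,0,0,1],[-0.002,0.04,0,0,1],[-0.002,0.04,0,0,1],[-0.002,0.04,0,0,1]])

```text
clock: 9.75
tool_pos: [0.6154, -0.0778, 0.0692]
tool_rot: [-2.229, -2.208, 0.001]
wrist_force: [-6.6, 4.0, 9.6]
width: 0.0224
grasp_force: 58.7
```

```bash
python3 - <<'E'
from h import *
s=r.get_state()
for p in([.6168,.0218],[.6154,.0211]):
    w=s["tool_pos"][:2]-p; print(np.arctan2(w[1],w[0])+np.radians(131.4),np.hypot(*w))
go([.6,0,.07],-1)
d=get_image("side");e=get_image("scene")
T=lambda i,v,u:cv2.resize(cv2.cvtColor(i["pixels"][v:v+120,u:u+140],cv2.COLOR_RGB2BGR),(400,343))
cv2.imwrite("pics/s4.png",np.hstack([T(d,150,317),T(e,180,200)]))
E
```

```text
0.7089492760056209 0.09961451939869104
0.7230070106132138 0.09890529370334912
tcp [ 0.6154 -0.0778  0.0692] yaw -0.55 tilt 0.24 q [-0.19  0.52  1.6   0.    1.02 -0.19] F [-6.6  4.   9.6] w 0.0224 t 9.75
shift [ 0.2588 -0.054  -0.0019]
turn 0.004965826677338391
```

View pics/s4.png

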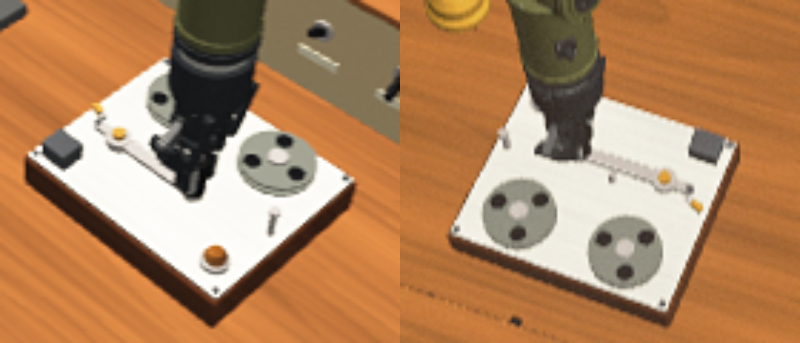

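The arm has swung back to about 0.71 rad, near the stop pin, with the roller held between the fingers. The lever was seen in its notch and nothing else has moved. Handing in.

```bash
python3 -c "
from h import *
print(r.hand_in())"
```

```text
the job is handed in; nothing more can be done
None
```

The release lever was thrown into its marked notch and let go, then the tensioner roller was pushed past the click to about 0.71 rad; the gripper still held it when I handed the job in at about 10 s, and no verdict came back.

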